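# Slip test of a dried ink sample

## Task

Take the blue sample sled by its fin and set it down gently, square on the empty blue-framed mark of the slip tester's flat board, beside the yellow reference sled. Then raise the board slowly by its red bar, without dragging or tipping the tester, which stands loose on the table, just until the blue sled starts to slide, and hold that angle while it slides by itself all the way to the stop; the yellow sled must stay on its mark. Leave the board standing at that angle, hands off, and leave the jar, tub and spatula alone.

Things in the scene. Friction and masses are not known exactly. Their poses are not given: they have to be found in the camera images.
- tester: Slip tester: grey base, 3.2 kg, standing loose on the table, with a hinged aluminium board, 250 x 190 mm, at first flat, its top 32 mm above the table. Origin on the table under the hinge axis (robot side); x points to the handle end, y left. A 14 mm high rubber stop crosses the board near the hinge; a 5 mm high rib parts two lanes. Left lane (+y): empty blue outline; right lane: grey outline, yellow sled.
- board (a joint): Board angle about the hinge, rad: 0 flat, growing as the handle end is raised, at most 0.75. The stiff hinge (friction 2.2 N m) keeps the board where it is left; lifting by the bar takes about 10 to 17 N. The blue sled begins to slide at an angle that differs from run to run, between 0.23 and 0.45 rad; the yellow one would follow 0.04 to 0.08 rad later.
- hinge (a point): Middle of the hinge axis, 22 mm above the table, in the board's frame: x along the board from hinge to handle, y along the hinge axis to the left, z up out of the board. It tilts with the board. The board's top face is 10 mm above this axis.
- handle (a point): Centre of the red round bar along y at the board's free end: 14 mm thick, 110 mm free length, 65 mm above the table when flat. In the board's frame it lies 295 mm from the hinge along x and 43 mm above it along z, 45 mm clear of the board's end. It turns with the board, so it turns in fingers that keep their direction. A sideways pull over about 15 N drags the tester along.
- start_mark (a point): Centre of the empty blue square outline (74 mm outside) on the board's top face, 185 mm from the hinge, 45 mm left of the middle; axes as the board's. A sled standing against the stop has its origin 127 mm down from here (local x = -0.127).
- ref_mark (a point): Centre of the grey square outline on the board's top face, 185 mm from the hinge, 45 mm right of the middle; axes as the board's. The yellow reference sled stands on it.
- sled: The sample sled: blue block 56 x 56 x 14 mm with a black upright grip fin on top, 36 mm long (along its x), 12 mm thick (along its y), from 14 to 56 mm above its underside; 0.13 to 0.25 kg. Origin: centre of its underside; z up. At the start it stands on the table to one side of the tester.
- ref_sled: The yellow reference sled, same shape and fin, with a slightly rougher underside, standing on the right-hand mark of the board. Origin: centre of its underside.
- jar: Bystander: blue ink jar with black lid, 64 mm wide, 85 mm high, on the table on the other side of the tester. Origin: centre of its underside.
- tub: Bystander: green tub with white lid, 72 mm wide, 75 mm high, on the table at the far left of the tester. Origin: centre of its underside.
- spatula: Bystander: ink spatula 250 mm long lying on the table at the far right of the tester. Origin: under its middle.
There are look-alikes about, which are no part of the job. There is more than one size of the ref_sled; the job needs the middle-sized.

How it is judged:
On the way, in this order (a step that is already met when the one before it is completed fails the run):
1. the blue sled stands released, square on its mark, the board flat (x of sled in the frame of start_mark between -0.013 and 0.013 m and y of sled in the frame of start_mark between -0.013 and 0.013 m and z of sled in the frame of start_mark between -0.003 and 0.004 m and angle between the z axis of sled and the z axis of start_mark, either way round below 0.06 rad and (angle between the x axis of sled and the x axis of start_mark, either way round below 0.2 rad or angle between the y axis of sled and the x axis of start_mark, either way round below 0.2 rad) and value of joint board below 0.03 rad and contact force between sled and the fingers below 0.2 N), for 0.2 s.
2. the board is raised with the blue sled still resting on its mark (x of sled in the frame of start_mark between -0.016 and 0.016 m and y of sled in the frame of start_mark between -0.025 and 0.025 m and z of sled in the frame of start_mark between -0.004 and 0.006 m and value of joint board above 0.14 rad).
3. the blue sled has slid by itself to the stop, the board still up, the yellow sled still on its mark (x of sled in the frame of start_mark below -0.117 m and y of sled in the frame of start_mark between -0.025 and 0.025 m and z of sled in the frame of start_mark between -0.004 and 0.006 m and x of ref_sled in the frame of ref_mark between -0.02 and 0.02 m and y of ref_sled in the frame of ref_mark between -0.02 and 0.02 m and z of ref_sled in the frame of ref_mark between -0.004 and 0.006 m and value of joint board above 0.2 rad), for 0.3 s.
At the end, for the whole second after the job is handed in: The blue sled rests in its lane against the stop (within 10 mm of it), the yellow reference sled is within 20 mm of its mark, the board stands by itself at more than 0.2 rad (11.5 degrees) and less than 0.6 rad, and both sleds are at rest (all of step 3 and value of joint board below 0.6 rad and linear speed of each of sled, ref_sled below 0.02 m/s); the robot touches nothing.
It fails at once if the yellow reference sled slides or is pushed more than 20 mm off its mark (not (x of ref_sled in the frame of ref_mark between -0.02 and 0.02 m and y of ref_sled in the frame of ref_mark between -0.02 and 0.02 m and z of ref_sled in the frame of ref_mark between -0.004 and 0.006 m)).
It fails at once if the blue sled is touched or pushed while the board is tilted (value of joint board above 0.06 rad and (contact force between sled and the fingers above 0.5 N or contact force between sled and the arm above 0.5 N)).
It fails at once if the blue sled is pressed or banged on the tester with more than 40 N (contact force between sled and tester above 40 N).
It fails at once if the tester is dragged more than 12 mm or tipped (over 0.03 rad), or its board is let fall (faster than 0.4 rad/s) (distance of tester from where it was at the start of the episode above 0.012 m or angle between tester's own z axis and vertical above 0.03 rad or velocity of joint board below -0.4 rad/s).
It fails at once if the jar, tub or spatula is moved by more than 30 mm (distance of any of jar, tub, spatula from where it was at the start of the episode above 0.03 m).
It also fails if it takes over 72 s, if anything falls off the work surface, if the arm or the gripper's body presses on something with over 40 N, if the wrist force passes 120 N, or if a joint passes its speed limit or range.

## Robot

A 7-joint arm with a two-finger parallel gripper is mounted at the origin on the work surface. World frame = base frame: x ahead of the robot, y to its left, z up, the work surface at z = 0. Lengths are in m, angles in rad, forces in N, time in s.
With the tool pointing down it reaches from about 0.425 to 0.95 m from the base axis. Payload 4.7 kg.
Tool frame: the origin (TCP) lies on the centre line of the jaws, within the pads' length; the fingertips stand robot.nose_length ahead of it and the grasp point (between the pads) lies 8 mm behind it (robot.nose_length is the distance from the TCP to the fingertips, in m); z points along the fingers, y is the line along which they close (so a half turn about z gives the same grasp; the last joint's range is limited). The gripper opens to 85 mm and grips with 20 to 120 N. Pads are 22 mm wide; open, the fingers measure 114 mm over their backs; the gripper's body (76 mm by 85 mm) begins 54 mm behind the grasp point. The pads swing forward as they close: fully open they stand 13 mm farther back than shut.
Start: joints at [-1.164, 0.469, -0.049, 1.532, 0.024, 1.141, -0.082], TCP at [0.285, 0.612, 0.216] pointing down, gripper open.
Joint ranges: [-2.59, 2.59], [-0.33, 1.99], [-1.39, 1.29], [0.1, 2.45], [-1.04, 4.18], [0.21, 1.99], [-2.66, 2.66]. Speed limits (rad/s): [2.57, 2.57, 3.14, 3.14, 3.14, 3.14, 3.14].

## Interface

Orientations are given as [roll, pitch, yaw] about the fixed x, y, z axes, in that order (R = Rz(yaw) Ry(pitch) Rx(roll)).
In Python, from plant import robot gives the robot as it stands. Calls block until the motion is done:
- robot.goto(position, orientation): joint-space move of the TCP to a pose.
- robot.move_straight(position, vel=0.15, attitude=None, contact_N=None): straight line of the TCP; attitude=None keeps the orientation; vel is the mean speed in m/s. With contact_N (N) it stops when the force on the tool has changed by that much, and returns True; else False.
- robot.move_joints(angles): joint-space move.
- robot.grip(opening, strength=None): opening from 0.0 (shut) to 1.0 (fully open); strength is the grip in N (None keeps the last); returns when the fingers have stopped.
- robot.sleep(seconds).
- robot.inverse_kinematics(position, orientation): joint angles nearest the present ones, or None.
- robot.sense(): the state.
- robot.grab_frame(name): name is "scene" or "top"; returns a dict with "image" (420x560x3 uint8, red, green, blue), "range_z" (420x560 float32, m along the optical axis (not along the pixel's ray), 0 where there is no reading), "fx", "fy", "cx", "cy" (pixels), "dist_coeffs" ([k1, k2, p1, p2, k3] as OpenCV has them; the pictures are not rectified), "R" (3x3) and "t" (3): a world point X has camera coordinates R X + t. Camera axes: x right, y down, z forward; pixel columns grow to the right and rows downward; lengths in m; the calibration is good to about 2 mm. A picture is of the moment at which its call begins.
A pose or a line that the arm cannot do raises robot.IKError and nothing moves.
- robot.close_job(): hands the job in; it is judged then, once.
The state is a dict: "t": time; "joint_pos": joint angles; "joint_velocities": joint speeds; "effort": joint torques, N m; "tcp_pos": TCP position; "tcp_rot": TCP orientation; "wrist_force": force on the tool from outside, world axes, zero at the start; "torque": the same for the moment, N m; "opening": opening from 0.0 (shut) to 1.0 (fully open); "gripper_force": force on a finger pad.
Only numpy, scipy, OpenCV 4.12 (cv2) and the standard library are available. Lean on these libraries where they do the work, as an engineer would, in place of code of your own. Each camera call takes 0.05 s, during which the arm holds its last target. There are 200 camera calls.

## Working session

There is one attempt and no reset: what is moved stays moved. The work goes in short steps, each a Python script; the robot and the scene stay as the last script left them, time stands still between calls to the robot, and variables do not carry over. Pictures are saved under pics/ and viewed, at most 10 in all, crops included, and the job is handed in when it is done.

```bash
ls; mkdir -p pics; python3 - <<'E'
from plant import robot
import cv2,numpy as np,pickle
s=robot.sense();print({k:np.round(v,3) for k,v in s.items()},robot.nose_length)
for n in("scene","top"):
    f=robot.grab_frame(n);pickle.dump(f,open(n+'.pkl','wb'))
    cv2.imwrite(f'pics/{n}0.png',f['image'][:,:,::-1]);print(n,np.round(f['R'],3).tolist(),np.round(f['t'],3),f['fx'],f['cx'],f['cy'],f['dist_coeffs'])
E
```

```text
pics
{'t': np.float64(0.0), 'joint_pos': array([-1.164,  0.469, -0.049,  1.534,  0.024,  1.141, -0.082]), 'joint_velocities': array([-0.   ,  0.001,  0.001, -0.   , -0.   , -0.001,  0.   ]), 'effort': array([ 0.0000e+00, -5.1031e+01, -4.6000e-02, -2.3772e+01,  1.1000e-02,
        7.0000e-03, -0.0000e+00]), 'tcp_pos': array([0.285, 0.611, 0.215]), 'tcp_rot': array([-3.14 ,  0.   ,  2.706]), 'wrist_force': array([ 0.118, -0.166, -0.095]), 'torque': array([ 0.043, -0.032,  0.019]), 'gripper_force': np.float64(0.0), 'opening': np.float64(1.0)} 0.011
scene [[0.105, 0.994, -0.016], [0.701, -0.086, -0.708], [-0.705, 0.063, -0.706]] [-0.024 -0.334  1.322] 408.3112744654055 272.9741582710005 209.25821251019588 [-0.0264511  0.         0.         0.         0.       ]
top [[-0.006, -1.0, -0.004], [-0.992, 0.006, -0.122], [0.122, 0.003, -0.992]] [0.002 0.572 0.875] 400.61103805137475 282.5945642485368 215.82421710036067 [-0.06664054  0.          0.          0.          0.        ]
```

View pics/scene0.png

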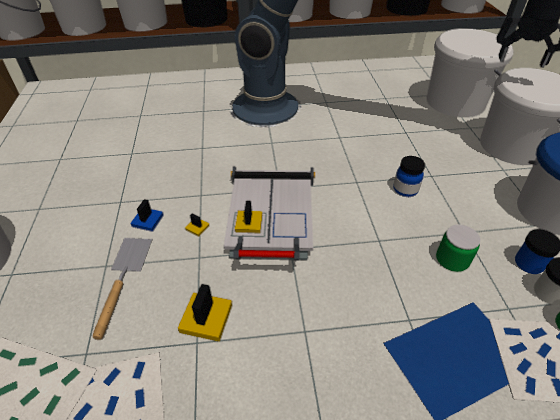

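View pics/top0.png

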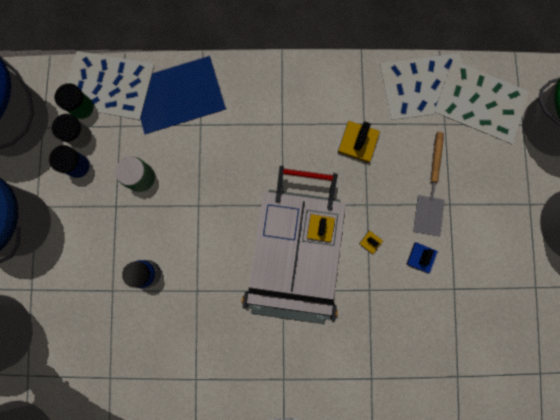

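Top view: tester with board at (295,245), blue mark (281,222), red bar (307,175), and blue sled (422,257). There are three yellow sleds: (320,227) on the board's grey mark, a small one at (371,242) and a big one at (358,142). The one on the board fits, since it stands on the right-hand mark and is middle-sized. I'll measure and confirm with a crop.

```bash
cat > h.py <<'E'
import cv2,numpy as np
def ray(f,uv,z):
    K=np.array([[f['fx'],0,f['cx']],[0,f['fy'],f['cy']],[0,0,1]])
    p=cv2.undistortPoints(np.asarray(uv,float).reshape(-1,1,2),K,np.array(f['dist_coeffs'])).reshape(-1,2)
    R=np.array(f['R']);c=-R.T@np.array(f['t']);d=np.c_[p,np.ones(len(p))]@R
    return c+d*((z-c[2])/d[:,2])[:,None]
def height(f):
    v,u=np.indices(f['range_z'].shape);R=np.array(f['R'])
    K=np.array([[f['fx'],0,f['cx']],[0,f['fy'],f['cy']],[0,0,1]])
    p=cv2.undistortPoints(np.c_[u.ravel(),v.ravel()].astype(float).reshape(-1,1,2),K,np.array(f['dist_coeffs'])).reshape(-1,2)
    X=(np.c_[p,np.ones(len(p))]*f['range_z'].reshape(-1,1)-np.array(f['t']))@R
    return X.reshape(v.shape+(3,))
def mask(f,col,box):
    h=cv2.cvtColor(f['image'],cv2.COLOR_RGB2HSV).astype(int);H,S,V=h[...,0],h[...,1],h[...,2]
    m={'blue':(H>100)&(H<130)&(S>90)&(V>40),'yellow':(H>15)&(H<32)&(S>150)&(V>60),'red':((H<8)|(H>172))&(S>130)&(V>60),'black':(V<45)}[col]
    b=np.zeros_like(m);b[box[1]:box[3],box[0]:box[2]]=1
    return m&b
E
python3 - <<'E'
from h import *
import pickle
f=pickle.load(open('top.pkl','rb'));g=pickle.load(open('scene.pkl','rb'))
def rect(f,col,box,z):
    v,u=np.nonzero(mask(f,col,box));P=ray(f,np.c_[u,v],z)
    X=height(f)[v,u]
    r=cv2.minAreaRect((P[:,:2]*1000).astype(np.float32));print(col,box,len(u),np.round(r[0],1),np.round(r[1],1),round(r[2],1),'depth h',np.round(np.percentile(X[:,2],[10,50,90]),3),'med',np.round(np.median(X,0),3))
for n,f,B in(("top",f,[('blue',(255,195,302,245),.032),('red',(270,160,350,190),.065),('yellow',(300,205,340,250),.046),('blue',(400,235,445,280),.014),('black',(416,246,440,270),.056),('yellow',(335,115,385,170),.02),('yellow',(358,228,388,256),.01)]),
             ("scene",g,[('blue',(268,205,312,242),.032),('red',(235,243,310,265),.065),('yellow',(228,200,266,238),.046),('blue',(128,195,166,235),.014),('black',(135,195,155,220),.056)])):
    print(n)
    for b in B: rect(f,*b)
a=g['image'][190:270,120:320];cv2.imwrite('pics/crop1.png',cv2.resize(a,None,fx=4,fy=4,interpolation=2)[:,:,::-1])
E
```

```text
topTraceback (most recent call last):
  File "<stdin>", line 11, in <module>
  File "<stdin>", line 5, in rect
  File "h.py", line 4, in ray
    p=cv2.undistortPoints(np.asarray(uv,float).reshape(-1,1,2),K,np.array(f['dist_coeffs'])).reshape(-1,2)
      ~~~~~~~~~~~~~~~~~~~^^^^^^^^^^^^^^^^^^^^^^^^^^^^^^^^^^^^^^^^^^^^^^^^^^^^^^^^^^^^^^^^^^^
cv2.error: OpenCV(4.12.0) /io/opencv/modules/calib3d/src/undistort.dispatch.cpp:347: error: (-215:Assertion failed) CV_IS_MAT(_src) && CV_IS_MAT(_dst) && (_src->rows == 1 || _src->cols == 1) && (_dst->rows == 1 || _dst->cols == 1) && _src->cols + _src->rows - 1 == _dst->rows + _dst->cols - 1 && (CV_MAT_TYPE(_src->type) == CV_32FC2 || CV_MAT_TYPE(_src->type) == CV_64FC2) && (CV_MAT_TYPE(_dst->type) == CV_32FC2 || CV_MAT_TYPE(_dst->type) == CV_64FC2) in function 'cvUndistortPointsInternal'
```

```bash
sed -i "s/(S>90)&(V>40)/(S>55)\&(V>40)/" h.py
cat > m.py <<'E'
from h import *
import pickle
f=pickle.load(open('top.pkl','rb'));g=pickle.load(open('scene.pkl','rb'))
def rect(f,col,box,z):
    v,u=np.nonzero(mask(f,col,box))
    if len(u)<5: print(col,box,'none',len(u),f['image'][box[1]:box[3],box[0]:box[2]].mean((0,1)));return
    P=ray(f,np.c_[u,v],z)
    X=height(f)[v,u]
    r=cv2.minAreaRect((P[:,:2]*1000).astype(np.float32));print(col,box,len(u),np.round(r[0],1),np.round(r[1],1),round(r[2],1),'depth h',np.round(np.percentile(X[:,2],[10,50,90]),3),'med',np.round(np.median(X,0),3))
for n,f,B in(("top",f,[('blue',(255,195,302,245),.032),('red',(270,160,350,190),.065),('yellow',(300,205,340,250),.046),('blue',(400,235,445,280),.014),('black',(416,246,440,270),.056),('yellow',(335,115,385,170),.02),('yellow',(358,228,388,256),.01)]),
             ("scene",g,[('blue',(268,205,312,242),.032),('red',(235,243,310,265),.065),('yellow',(228,200,266,238),.046),('blue',(128,195,166,235),.014),('black',(135,195,155,220),.056)])):
    print(n)
    for b in B: rect(f,*b)
a=g['image'][190:270,120:320];cv2.imwrite('pics/crop1.png',cv2.resize(a,None,fx=4,fy=4,interpolation=2)[:,:,::-1])
E
python3 m.py
```

```text
top
blue (255, 195, 302, 245) 74 [558.2   3.4] [73.7 71.9] 81.5 depth h [0.031 0.033 0.035] med [ 0.55  -0.004  0.033]
red (270, 160, 350, 190) 250 [660.9 -57.1] [110.6  11.9] 81.8 depth h [0.069 0.071 0.073] med [ 0.66  -0.058  0.071]
yellow (300, 205, 340, 250) 476 [542.8 -85.9] [54.6 55.1] 80.1 depth h [0.044 0.046 0.049] med [ 0.542 -0.08   0.046]
blue (400, 235, 445, 280) 443 [ 475.6 -323. ] [57.2 57.4] 67.1 depth h [0.011 0.014 0.017] med [ 0.476 -0.316  0.014]
black (416, 246, 440, 270) 166 [ 474.7 -316.8] [21.4 41.8] 65.6 depth h [0.023 0.05  0.057] med [ 0.475 -0.321  0.05 ]
yellow (335, 115, 385, 170) 827 [ 752.4 -183.1] [79.4 80.8] 70.8 depth h [0.018 0.02  0.023] med [ 0.75  -0.175  0.02 ]
yellow (358, 228, 388, 256) 210 [ 512.6 -205.3] [38.8 39.3] 51.8 depth h [0.008 0.01  0.013] med [ 0.512 -0.202  0.01 ]
scene
blue (268, 205, 312, 242) 126 [557.3   2.7] [72.9 72.7] 83.1 depth h [0.03  0.032 0.033] med [0.567 0.004 0.032]
red (235, 243, 310, 265) 384 [659.  -58.6] [111.4  17.8] 80.5 depth h [0.065 0.069 0.071] med [ 0.662 -0.06   0.069]
yellow (228, 200, 266, 238) 445 [548.1 -87.1] [54.9 63.7] 80.0 depth h [0.04  0.045 0.046] med [ 0.554 -0.085  0.045]
blue (128, 195, 166, 235) 380 [ 481.  -322.9] [62.1 63.1] 67.7 depth h [0.006 0.012 0.014] med [ 0.488 -0.316  0.012]
black (135, 195, 155, 220) 198 [ 494.4 -318.9] [63.7 27.4] 18.2 depth h [0.024 0.043 0.055] med [ 0.481 -0.323  0.043]
```

View pics/crop1.png

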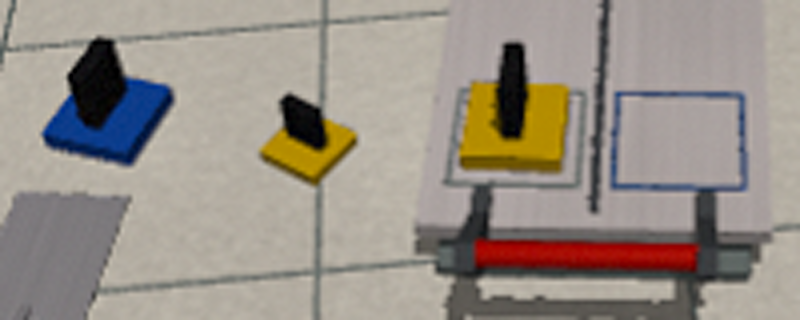

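The crop shows the blue sled at the left, the small yellow one as a decoy, and the middle-sized yellow sled on the grey mark. The measurements agree: board yaw is about -8.3°, and the blue sled is at (0.476, -0.323). Next I'll check the fin direction and the IK.

```bash
cat >> h.py <<'E'
PSI=np.radians(-8.3);EX=np.array([np.cos(PSI),np.sin(PSI),0]);EY=np.array([-EX[1],EX[0],0])
MARK=np.array([.558,.003,.032]);BAR=np.array([.660,-.0575,.065])
HINGE=(MARK-.185*EX-.045*EY+BAR-.295*EX)/2;HINGE[2]=.022
E
python3 - <<'E'
from h import *
import pickle
from plant import robot
print(HINGE, MARK-.185*EX-.045*EY, BAR-.295*EX)
f=pickle.load(open('top.pkl','rb'));X=height(f)[235:280,400:445].reshape(-1,3);P=X[(X[:,2]>.047)&(X[:,2]<.07)][:,:2]
r=cv2.minAreaRect((P*1000).astype(np.float32));w,V=np.linalg.eigh(np.cov(P.T));print(len(P),P.mean(0),r,np.degrees(np.arctan2(*V[::-1,1])),w)
for n,p,y in(('sled',[.4756,-.323,.034],-.4),('sled',[.4756,-.323,.034],-.4+np.pi),('sled',[.4756,-.323,.034],1.171),('sled',[.4756,-.323,.034],1.171-np.pi),('mark',[.558,.003,.066],PSI),('mark',[.558,.003,.066],PSI+np.pi),('bar',BAR,PSI+np.pi/2),('bar',BAR,PSI-np.pi/2)):
    q=robot.inverse_kinematics(list(p),[np.pi,0,y]);print(n,round(y,3),None if q is None else np.round(q,2))
E
```

```text
[ 0.3682658  -0.01486884  0.022     ] [ 0.3684417  -0.01482276  0.032     ] [ 0.36808989 -0.01491492  0.065     ]
109 [ 0.47593069 -0.32379101] ((475.4624328613281, -325.3486022949219), (14.417963027954102, 36.266292572021484), 67.09446716308594) 157.00206121711668 [1.54846375e-05 1.14411506e-04]
sled -0.4 [ 0.09  0.59  0.59  1.96 -0.49  0.73 -1.  ]
sled 2.742 [ 0.09  0.59  0.59  1.96 -0.49  0.73  2.14]
sled 1.171 [-0.05  0.66  0.79  1.96 -0.66  0.79  0.73]
sled -1.971 [-0.22  0.83  1.11  1.97 -0.93  0.97 -2.17]
mark -0.145 [-0.57  0.53  0.65  1.98 -0.45  0.78 -1.37]
mark 2.997 [-0.22  0.46  0.18  1.96 -0.12  0.73  1.46]
bar 1.426 [-0.34  0.65  0.54  1.72 -0.41  0.88  0.23]
bar -1.716 [ 0.73  0.95 -1.19  1.65  0.93  1.21  2.32]
```

```bash
python3 - <<'E'
from h import *
from plant import robot
D=[np.pi,0,-.401];p=[.4757,-.3235]
robot.goto(p+[.16],D)
robot.grip(.6)
print(robot.move_straight(p+[.034],vel=.12,contact_N=8), robot.sense()['tcp_pos'])
robot.grip(0,40);s=robot.sense();print(s['opening']*85,s['gripper_force'],s['t'])
robot.move_straight(p+[.2],vel=.15)
s=robot.sense();print(s['opening']*85,s['gripper_force'],s['wrist_force'],s['tcp_pos'],s['t'])
f=robot.grab_frame('scene');cv2.imwrite('pics/lift.png',f['image'][100:300,60:340,::-1].repeat(2,0).repeat(2,1))
E
```

```text
False [ 0.47616182 -0.32400746  0.03471593]
10.227214005616569 41.54389500617981 5.5167
10.174985201465606 41.098408699035645 [-0.05793623  0.08539797 -1.3110372 ] [ 0.47515898 -0.32292966  0.19900015] 6.775
```

View pics/lift.png

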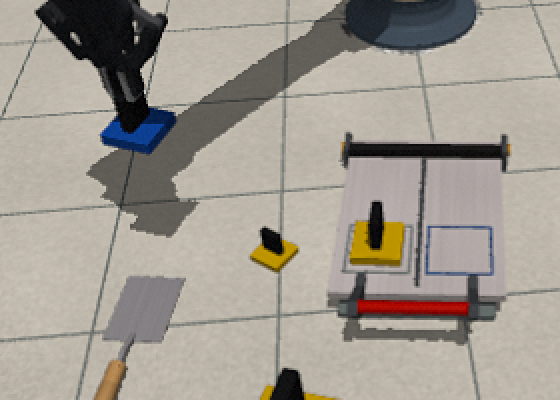

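The sled hangs level in the fingers at (140,130) in the crop. I'll place it now.

```bash
python3 - <<'E'
from h import *
from plant import robot
import pickle
A=[np.pi,0,PSI];m=list(MARK[:2])
robot.goto(m+[.2],A)
robot.move_straight(m+[.082],vel=.1)
print(robot.move_straight(m+[.063],vel=.012,contact_N=2.5));s=robot.sense();print(s['tcp_pos'],s['wrist_force'])
robot.grip(.45);robot.sleep(.3)
print(robot.sense()['wrist_force'])
robot.move_straight(m+[.2],vel=.15)
s=robot.sense();print(s['opening'],s['t'],s['tcp_pos'])
# go over bar, then look
robot.goto([*(BAR[:2]-.02*EY[:2]),.17],[np.pi,0,PSI+np.pi/2])
for n in('scene','top'):
    f=robot.grab_frame(n);pickle.dump(f,open(n+'.pkl','wb'));cv2.imwrite(f'pics/{n}1.png',f['image'][:,:,::-1])
print(robot.sense()['t'])
E
python3 -c "
import cv2,numpy as np
a=cv2.imread('pics/scene1.png')[120:300,180:380];b=cv2.imread('pics/top1.png')[140:340,200:400]
cv2.imwrite('pics/pl.png',np.hstack([cv2.resize(a,(444,400)),cv2.resize(b,(356,400))]))"
```

```text
True
[0.55784638 0.00245259 0.06621856] [ 0.14823986 -0.80533897  3.31831136]
[-0.00572131  0.72245722 -0.16660268]
0.4506131010616325 12.35 [0.55728028 0.00315782 0.19913208]
13.85
```

View pics/pl.png

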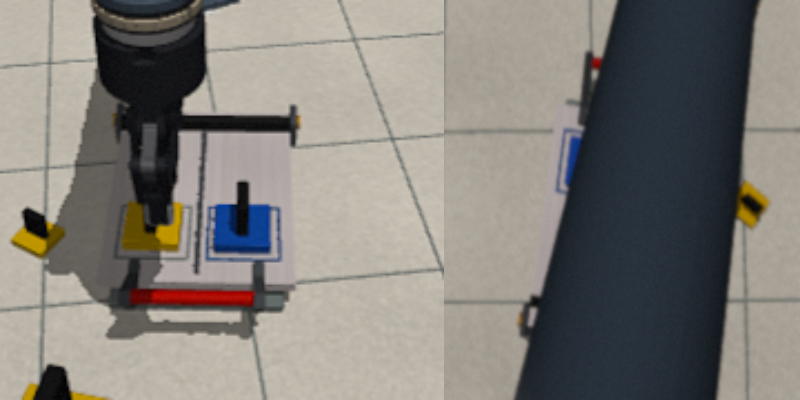

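The blue sled sits square inside its outline (crop 243,228), and the yellow one is on its mark. The scene camera sees the blue lane. Next I'll grip the bar and raise the board, watching the lateral force.

```bash
cat >> h.py <<'E'
def tcp_at(th,tcp0):
    d=(.295*np.cos(th)-.043*np.sin(th)-.295)*EX;d[2]=.295*np.sin(th)+.043*np.cos(th)-.043
    return np.asarray(tcp0)+d
def blue_px(f):
    h=cv2.cvtColor(f['image'],cv2.COLOR_RGB2HSV).astype(int)
    m=(h[...,0]>100)&(h[...,0]<130)&(h[...,1]>150)&(h[...,2]>60);m[:, :255]=0;m[:,340:]=0;m[:150]=0;m[290:]=0
    m=cv2.morphologyEx(m.astype(np.uint8),cv2.MORPH_OPEN,np.ones((3,3)))>0
    return m
def sled_x(f,th):   # board-frame x,y,z (rel. mark) of the blue block's top face
    m=blue_px(f);X=height(f)[m]-HINGE;a=X@EX
    b=np.c_[a*np.cos(th)+X[:,2]*np.sin(th)-.185,X@EY-.045,-a*np.sin(th)+X[:,2]*np.cos(th)-.010]
    t=b[b[:,2]>.010]
    return (t[:,:2].min(0)+t[:,:2].max(0))/2,np.median(t[:,2]),len(t)
E
python3 - <<'E'
from h import *
from plant import robot
import pickle
print(sled_x(pickle.load(open('scene.pkl','rb')),0))
b=BAR-.02*EY;A=[np.pi,0,PSI+np.pi/2]
print(robot.move_straight([b[0],b[1],.057],vel=.1,contact_N=10));F0=robot.sense()['wrist_force']
robot.grip(0,20);robot.sleep(.2);s=robot.sense();F=s['wrist_force']-F0
print('op',s['opening']*85,'fx',F@EX,'fy',F@EY,'fz',F[2],s['tcp_pos'])
robot.grip(0,50)
s=robot.sense();F=s['wrist_force']-F0;print('fx',F@EX,'fy',F@EY,'fz',F[2],s['tcp_pos'],s['gripper_force'],s['t'])
tcp0=np.array([b[0],b[1],.057])
pickle.dump((tcp0,F0),open('st.pkl','wb'))
for th in(.01,.03,.06):
    robot.move_straight(list(tcp_at(th,tcp0)),vel=.015);s=robot.sense();F=s['wrist_force']-F0
    print(th,'F',np.round([F@EX,F@EY,F[2]],1),np.round(s['tcp_pos']-tcp_at(th,tcp0),4),s['opening']*85)
    if np.hypot(F@EX,F@EY)>9: break
f=robot.grab_frame('scene');print(sled_x(f,th),robot.sense()['t'])
cv2.imwrite('pics/l1.png',cv2.resize(f['image'][100:300,160:400,::-1],None,fx=2.5,fy=2.5))
E
```

```text
(array([-0.00033031, -0.00309424]), np.float64(0.012931155644042758), 379)
False
op 0.18676373707901417 fx 0.9031113558972316 fy 0.8325198294553406 fz 1.1090224306486203 [ 0.65710781 -0.07730428  0.0569748 ]
fx 0.8698717385322516 fy 0.5829853048176563 fz 1.0002669556417267 [ 0.65710163 -0.07728574  0.05697569] 0.0 16.0
0.01 F [0.4 0.7 1. ] [ 0.0001 -0.      0.0002] -0.20560722921023977
0.03 F [0.4 1.2 1. ] [ 0.     -0.      0.0001] -0.010768819863746433
0.06 F [ 0.3  1.  -0. ] [-0.  0. -0.] 0.028738813260285868
(array([ 0.65667116, -0.00194812]), np.float64(0.6155114455618964), 1) 17.7
```

View pics/l1.png

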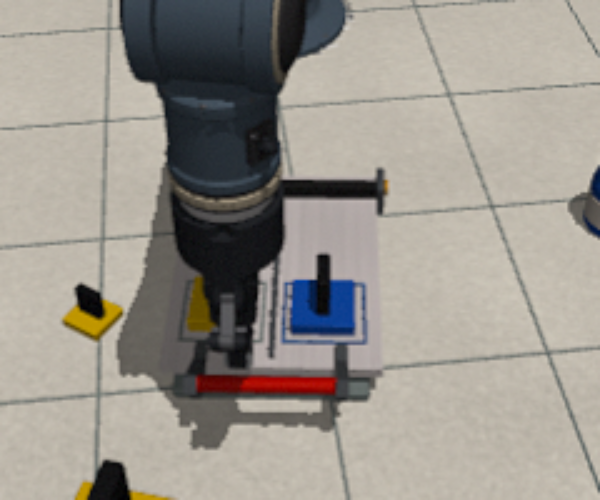

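The fingers closed on nothing: in the crop they are at (235,345), behind the red bar at (265,384). I'll find out why before moving further.

```bash
python3 - <<'E'
from h import *
from plant import robot
s=robot.sense();print(s['tcp_pos'],s['tcp_rot'],s['opening'],s['joint_pos'].round(2))
f=robot.grab_frame('scene');K=np.array([[f['fx'],0,f['cx']],[0,f['fy'],f['cy']],[0,0,1]])
R=np.array(f['R']);t=np.array(f['t'])
for P in(s['tcp_pos'],s['tcp_pos']-[0,0,.011],BAR,HINGE):
    print(P,cv2.projectPoints(np.array([P],float),cv2.Rodrigues(R)[0],t,K,np.array(f['dist_coeffs']))[0].ravel())
H=height(f);v,u=np.nonzero(mask(f,'red',(235,235,310,270)));print(u.mean(),v.mean(),np.median(H[v,u],0))
for v in range(225,252,4):print(v,H[v,254].round(3),f['image'][v,254])
E
```

```text
[ 0.65396938 -0.07679381  0.07453436] [-3.14141571e+00 -1.92059702e-05  1.42597390e+00] -0.0022998624071595398 [-0.21  0.61  0.38  1.72 -0.28  0.87  0.15]
[ 0.65396938 -0.07679381  0.07453436] [256.15834974 249.2527367 ]
[ 0.65396938 -0.07679381  0.06353436] [256.40825147 252.78730665]
[ 0.66   -0.0575  0.065 ] [266.33885332 253.78540887]
[ 0.3682658  -0.01486884  0.022     ] [272.66236196 174.23189449]
265.8355091383812 253.3864229765013 [ 0.66182301 -0.05867426  0.06911916]
225 [ 0.691 -0.078  0.185] [26 28 26]
229 [ 0.67  -0.078  0.151] [18 19 18]
233 [ 0.706 -0.08   0.181] [28 29 30]
237 [ 0.715 -0.08   0.181] [38 39 42]
241 [ 0.667 -0.08   0.115] [14 16 16]
245 [ 0.666 -0.081  0.102] [17 16 20]
249 [ 0.609 -0.08   0.022] [88 84 81]
```

```bash
python3 - <<'E'
from h import *
from plant import robot
f=robot.grab_frame('scene');H=height(f);print(robot.nose_length,robot.sense()['opening'],robot.sense()['wrist_force'])
cv2.imwrite('pics/z.png',cv2.resize(f['image'][200:265,220:310,::-1],None,fx=8,fy=8,interpolation=cv2.INTER_NEAREST))
for v in range(238,254,2):print(v,[tuple(H[v,u].round(3)) for u in(248,251,254,257)])
E
```

```text
0.011 0.001538297579703736 [ 0.35386283 -0.54799938  0.17105832]
238 [(np.float64(0.715), np.float64(-0.09), np.float64(0.18)), (np.float64(0.716), np.float64(-0.085), np.float64(0.18)), (np.float64(0.714), np.float64(-0.08), np.float64(0.177)), (np.float64(0.714), np.float64(-0.075), np.float64(0.176))]
240 [(np.float64(0.703), np.float64(-0.091), np.float64(0.161)), (np.float64(0.708), np.float64(-0.086), np.float64(0.165)), (np.float64(0.71), np.float64(-0.081), np.float64(0.168)), (np.float64(0.714), np.float64(-0.076), np.float64(0.171))]
242 [(np.float64(0.596), np.float64(-0.092), np.float64(0.031)), (np.float64(0.666), np.float64(-0.086), np.float64(0.112)), (np.float64(0.664), np.float64(-0.08), np.float64(0.109)), (np.float64(0.668), np.float64(-0.075), np.float64(0.113))]
244 [(np.float64(0.599), np.float64(-0.092), np.float64(0.029)), (np.float64(0.666), np.float64(-0.086), np.float64(0.106)), (np.float64(0.664), np.float64(-0.08), np.float64(0.102)), (np.float64(0.669), np.float64(-0.075), np.float64(0.108))]
246 [(np.float64(0.607), np.float64(-0.093), np.float64(0.031)
[... 207 characters left out ...]
.float64(-0.093), np.float64(0.026)), (np.float64(0.61), np.float64(-0.087), np.float64(0.027)), (np.float64(0.609), np.float64(-0.08), np.float64(0.025)), (np.float64(0.611), np.float64(-0.074), np.float64(0.026))]
250 [(np.float64(0.65), np.float64(-0.093), np.float64(0.07)), (np.float64(0.65), np.float64(-0.087), np.float64(0.069)), (np.float64(0.652), np.float64(-0.081), np.float64(0.07)), (np.float64(0.652), np.float64(-0.075), np.float64(0.069))]
252 [(np.float64(0.655), np.float64(-0.093), np.float64(0.07)), (np.float64(0.655), np.float64(-0.087), np.float64(0.068)), (np.float64(0.659), np.float64(-0.082), np.float64(0.073)), (np.float64(0.657), np.float64(-0.076), np.float64(0.069))]
```

View pics/z.png

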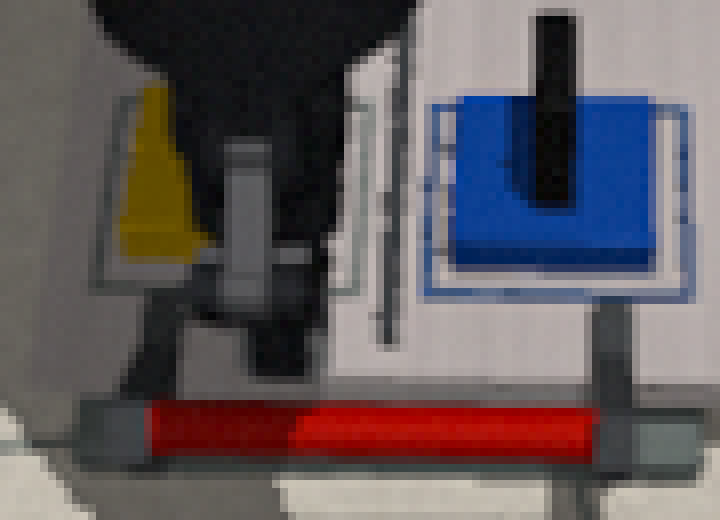

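The enlarged crop shows the shut fingertips at about (255,247). Depth puts them at z≈0.097, where the nominal tip is 0.064, so the fingers passed above the bar at (266,253). I'll check the real tip length with a light touch on bare table beyond the bar.

```bash
python3 - <<'E'
from h import *
from plant import robot
A=[np.pi,0,PSI+np.pi/2]
s=robot.sense()['tcp_pos'];robot.move_straight([s[0],s[1],.11],vel=.15)
p=BAR+.09*EX
robot.move_straight([p[0],p[1],.11],vel=.2)
robot.move_straight([p[0],p[1],.035],vel=.15,contact_N=4)
print(robot.move_straight([p[0],p[1],-.03],vel=.03,contact_N=4));s=robot.sense();print(s['tcp_pos'],s['wrist_force'],s['t'])
f=robot.grab_frame('scene');cv2.imwrite('pics/touch.png',f['image'][:,:,::-1])
robot.move_straight([p[0],p[1],.12],vel=.2)
E
```

```text
True
[ 0.74897182 -0.07049623 -0.01500836] [0.00944516 0.29476199 3.43716159] 20.9667
```

The touch came at TCP z = -0.015, so the real tips are about 15 mm behind the TCP. I'll grip the bar 26 mm lower.

```bash
python3 - <<'E'
from h import *
from plant import robot
import pickle
b=BAR-.02*EY;A=[np.pi,0,PSI+np.pi/2]
robot.grip(.5)
robot.move_straight([b[0],b[1],.11],vel=.2)
print(robot.move_straight([b[0],b[1],.031],vel=.08,contact_N=6));F0=robot.sense()['wrist_force']
robot.grip(0,20);robot.sleep(.1);s=robot.sense();F=s['wrist_force']-F0
print('op',s['opening']*85,'F',F@EX,F@EY,F[2],s['tcp_pos'],s['gripper_force'])
if s['opening']*85<8: raise SystemExit
robot.grip(0,50)
s=robot.sense();F=s['wrist_force']-F0;print('F',F@EX,F@EY,F[2],s['gripper_force'],s['t'])
tcp0=np.array([b[0],b[1],.031]);pickle.dump((tcp0,F0),open('st.pkl','wb'))
for th in(.01,.03,.06,.09):
    robot.move_straight(list(tcp_at(th,tcp0)),vel=.02);s=robot.sense();F=s['wrist_force']-F0
    print(th,'F',np.round([F@EX,F@EY,F[2]],1),np.round(s['tcp_pos']-tcp_at(th,tcp0),4),s['opening']*85)
    if np.hypot(F@EX,F@EY)>10: break
f=robot.grab_frame('scene');print(sled_x(f,th),robot.sense()['t'])
v,u=np.nonzero(mask(f,'red',(235,225,310,270)));print(np.median(height(f)[v,u],0))
E
```

```text
False
op 13.22997340671785 F -4.813884395002793 0.9952079757527169 5.35254245308038 [ 0.65577841 -0.07704733  0.03144933] 19.850860834121704
F -4.29514638086296 0.3582813882924359 4.8411330065026705 48.62825274467468 24.775
0.01 F [-0.4 -0.3 -7.4] [-0.0011  0.0002 -0.0011] 12.431522601676345
0.03 F [ -2.2   0.6 -11.9] [-0.0011  0.0002 -0.0005] 12.17636467235195
0.06 F [ -5.1  -0.1 -11.9] [-0.0011  0.0002  0.    ] 11.95201456621514
0.09 F [ -4.6   0.4 -12.6] [-0.0011  0.0002  0.0004] 12.138261587377503
(array([ 0.32338943, -0.00231462]), np.float64(0.012448751460149144), 361) 26.775
[ 0.6602598  -0.04169731  0.09482661]
```

```bash
cat > raise.py <<'E'
from h import *
from plant import robot
import pickle
tcp0,F0=pickle.load(open('st.pkl','rb'));tcp0=np.array(tcp0)
def look(th):
    f=robot.grab_frame('scene');X=height(f)[blue_px(f)]-HINGE;a=X@EX
    b=np.c_[a*np.cos(th)+X[:,2]*np.sin(th)-.185,X@EY-.045,-a*np.sin(th)+X[:,2]*np.cos(th)-.010]
    b=b[(abs(b[:,2]-.012)<.006)&(abs(b[:,1])<.06)];return np.median(b,0),len(b),f
def step(th):
    global tcp0
    robot.move_straight(list(tcp_at(th,tcp0)),vel=.02);F=robot.sense()['wrist_force']-F0
    tcp0=tcp0+np.clip(.0002*(F@EX),-.001,.001)*EX
    return np.array([F@EX,F@EY,F[2]])
x0=look(.09)[0];print(x0);ok=True
for th in(.11,.13,.15,.17,.19,.205):
    F=step(th);print(th,F.round(1))
    if np.hypot(*F[:2])>11: ok=False;break
m=look(th);print(m[0]-x0,m[1]);ref=m[0][0]
if abs(m[0][0]-x0[0])>.006: print('check');ok=False
still=0;prev=ref
while ok and robot.sense()['t']<60 and th<.47:
    m,n,f=look(th);d=m[0]-ref
    if d<-.115: break
    if d<-.003 and m[0]<prev-.0008: prev=m[0];robot.sleep(.15);print('sliding',round(d,4));continue
    prev=min(prev,m[0])
    if d<-.003 and still<2: still+=1;robot.sleep(.2);continue
    still=0
    th+=.007 if d>-.003 else .004
    F=step(th);robot.sleep(.1);print(round(th,3),F.round(1),round(d,4),n,round(robot.sense()['t'],1))
    if np.hypot(*F[:2])>12: print('force');break
pickle.dump((tcp0,F0,th,ref),open('st2.pkl','wb'))
robot.sleep(.5);m,n,f=look(th);print('end',th,m-[ref,0,0],n,robot.sense()['t'])
cv2.imwrite('pics/end.png',cv2.resize(f['image'][100:300,160:400,::-1],None,fx=2.5,fy=2.5))
E
python3 raise.py
```

```text
[ 0.00743841 -0.0012774   0.01247625]
0.11 [ -7.    0.3 -11.7]
0.13 [ -5.1  -0.3 -12.5]
0.15 [-3.   0.6 -8.2]
0.17 [ 3.7  0.4 -9. ]
0.19 [ 5.3  0.6 -7.2]
0.205 [ 3.8  1.2 -7.5]
[ 0.00244387  0.00165495 -0.00033613] 351
0.212 [ 3.8  0.3 -8.9] 0.0003 350 29.9
0.219 [  1.4   1.3 -11. ] -0.001 337 30.3
0.226 [ -2.2   1.  -12.6] -0.0005 341 30.7
0.233 [ -3.8   1.6 -13.7] -0.0007 332 31.1
0.24 [ -4.2   1.5 -13.9] -0.0001 342 31.6
0.247 [ -2.4   0.8 -11.3] 0.0007 329 32.0
0.254 [  0.9   1.1 -10. ] 0.0005 334 32.4
0.261 [  2.8   1.6 -10. ] 0.0014 323 32.8
0.268 [ 4.   2.  -9.3] 0.0005 328 33.2
0.275 [  3.2   1.7 -10.3] 0.0005 313 33.6
0.282 [  1.1   2.1 -10.6] 0.0005 319 34.0
0.289 [ -0.3   0.6 -12.5] 0.0004 311 34.4
0.296 [ -2.6   2.7 -13.2] 0.0006 300 34.8
0.303 [ -3.3   2.2 -13.2] 0.0007 299 35.2
0.31 [ -1.4   1.2 -11.6] 0.0009 299 35.6
0.317 [ -0.5   0.8 -11.9] 0.0009 297 36.1
0.324 [  1.1   1.5 -11.3] 0.0024 294 36.5
0.331 [  1.8   2.  -10.4] 0.0016 284 36.9
0.338 [  2.5   1.1 -10.7] 0.0032 276 37.3
0.345 [  2.2   2.1 -11. ] 0.0026 277 37.7
0.352 [  0.6   2.4 -12.3] 0.0036 271 38.1
0.35
[... 483 characters left out ...]
-0.0077
0.427 [ -2.1   1.7 -14.9] -0.007 169 45.3
sliding -0.0086
0.431 [ -2.7   1.9 -14.9] -0.0076 148 46.4
sliding -0.0094
0.435 [ -2.    2.2 -14.5] -0.0084 142 47.5
sliding -0.0138
0.439 [  1.3   2.4 -11.7] -0.0139 120 48.6
0.443 [  4.4   1.5 -10.3] -0.0123 119 49.5
0.447 [  5.4   1.4 -10.8] -0.0136 106 50.4
0.451 [  3.    1.6 -13.1] -0.015 105 51.3
0.455 [ -2.9   2.1 -16.6] -0.0143 100 52.2
sliding -0.0175
0.459 [ -4.3   0.6 -16.3] -0.0166 96 53.3
0.463 [ -4.2   1.9 -16.4] -0.0165 77 54.2
sliding -0.0201
0.467 [ -2.5   2.1 -16.9] -0.0194 81 55.3
sliding -0.022
sliding -0.0232
0.471 [  2.4   1.5 -13.9] -0.0222 65 56.6
end 0.4710000000000002 [-0.01817118 -0.01753683  0.01167555] 50 57.1583
```

View pics/end.png

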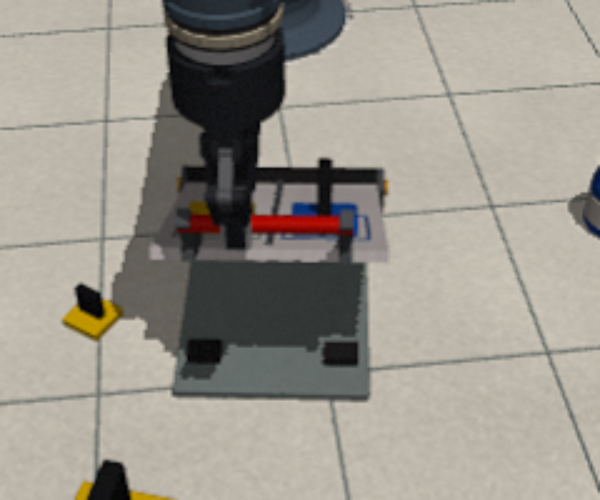

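```bash
python3 - <<'E'
from h import *
from plant import robot
import pickle
tcp0,F0,th,ref=pickle.load(open('st2.pkl','rb'));print(tcp0-[*(BAR-.02*EY)[:2],.031], robot.sense()['tcp_pos'],tcp_at(th,tcp0))
f=robot.grab_frame('scene');pickle.dump(f,open('e.pkl','wb'));H=height(f);I=f['image']
v,u=np.nonzero(mask(f,'red',(220,170,310,210)));X=np.median(H[v,u],0);print('bar',X, 'rel',(X-HINGE)@EX,(X-HINGE)@EY,X[2]-.022)
X=H[165:210,225:320].reshape(-1,3);h=cv2.cvtColor(I,cv2.COLOR_RGB2HSV)[165:210,225:320].reshape(-1,3)
m=(h[:,1]<40)&(h[:,2]>90)&(X[:,2]>.03);X=X[m]-HINGE
a=X@EX;k=np.abs(a-.1)<.2;p=np.polyfit(a[k],X[k,2],1);r=X[k,2]-np.polyval(p,a[k]);k2=abs(r)<.006
p=np.polyfit(a[k][k2],X[k][k2,2],1);th=np.arctan(p[0]);print('theta',th,p,k2.sum())
for c,box in(('blue',(272,170,312,205)),('yellow',(230,170,268,205))):
    v,u=np.nonzero(mask(f,c,box));Y=H[v,u]-HINGE;a=Y@EX
    b=np.c_[a*np.cos(th)+Y[:,2]*np.sin(th)-.185,Y@EY,-a*np.sin(th)+Y[:,2]*np.cos(th)-.01];q=b[(b[:,2]>.009)&(b[:,2]<.018)]
    print(c,len(q),np.percentile(q,[2,50,98],0).round(3).tolist())
E
python3 -c "
import cv2,pickle
f=pickle.load(open('e.pkl','rb'));cv2.imwrite('pics/e.png',cv2.resize(f['image'][155:210,215:325,::-1],None,fx=7,fy=7,interpolation=cv2.INTER_CUBIC))"
```

```text
[ 3.95574486e-04 -5.77080766e-05  0.00000000e+00] [ 0.60671529 -0.06996708  0.16090762] [ 0.60641575 -0.0698946   0.16018234]
bar [ 0.61581039 -0.03927933  0.19500906] rel 0.24847556097212184 0.01157979250871322 0.17300905648687778
theta 0.45750062768507055 [0.49233972 0.01092294] 792
blue 88 [[-0.03, 0.017, 0.011], [-0.011, 0.034, 0.014], [0.026, 0.069, 0.015]]
yellow 31 [[-0.025, -0.072, 0.013], [-0.006, -0.064, 0.014], [0.012, -0.041, 0.015]]
```

View pics/e.png

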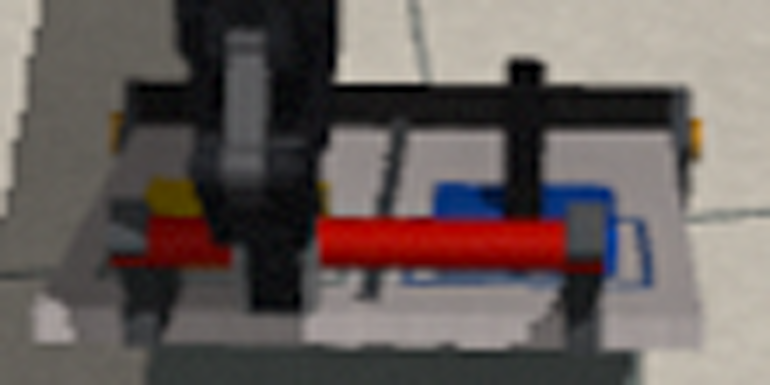

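The blue sled has not slid: its downhill edge is at -0.030, as it was at the start. The bar's occlusion shifted my median. The real angle is about 0.457. I'll go on in small steps and track the downhill edge instead.

```bash
cat > fin.py <<'E'
from h import *
from plant import robot
import pickle
tcp0,F0,th,ref=pickle.load(open('st2.pkl','rb'))
def edge(t):
    f=robot.grab_frame('scene');h=cv2.cvtColor(f['image'],cv2.COLOR_RGB2HSV).astype(int)
    m=mask(f,'blue',(268,150,318,212))&(h[...,1]>130);Y=height(f)[m]-HINGE;a=Y@EX
    b=np.c_[a*np.cos(t)+Y[:,2]*np.sin(t)-.185,-a*np.sin(t)+Y[:,2]*np.cos(t)-.01];q=b[(b[:,1]>.008)&(b[:,1]<.019)]
    return (np.percentile(q[:,0],3) if len(q)>8 else np.nan),f
e0,f=edge(th-.013);prev=e0;print(e0)
while robot.sense()['t']<67.5:
    e,f=edge(th-.013);T=robot.sense()['t']
    print(round(T,2),round(th,3),round(e,4))
    if e<e0-.118: break
    if e<e0-.006 and e<prev-.0015: prev=e;robot.sleep(.1);continue
    if th>.515: break
    th+=.005
    robot.move_straight(list(tcp_at(th,tcp0)),vel=.02);F=robot.sense()['wrist_force']-F0;tcp0=tcp0+np.clip(.0002*(F@EX),-.001,.001)*EX
pickle.dump((tcp0,F0,th,ref),open('st2.pkl','wb'));pickle.dump(f,open('e.pkl','wb'))
E
python3 fin.py
```

```text
-0.02633030563987579
57.31 0.471 -0.0267
57.61 0.476 -0.0278
57.91 0.481 -0.0257
58.21 0.486 -0.0241
58.51 0.491 -0.0276
58.81 0.496 -0.0276
59.11 0.501 -0.0423
59.26 0.501 -0.0612
59.41 0.501 -0.0827
59.56 0.501 -0.104
59.71 0.501 -0.1554
```

It slid to the stop. Now I'll release, retreat straight up and check.

```bash
python3 - <<'E'
from h import *
from plant import robot
import pickle
robot.sleep(.2);robot.grip(.5)
p=robot.sense()['tcp_pos'];robot.move_straight([p[0],p[1],.30],vel=.12)
f=robot.grab_frame('scene');s=robot.sense();print(s['t'],s['tcp_pos'],s['wrist_force'])
cv2.imwrite('pics/fin.png',cv2.resize(f['image'][130:260,200:340,::-1],None,fx=4,fy=4))
E
```

```text
61.6167 [ 0.60495435 -0.0699524   0.29899794] [-0.17155686 -0.33097581 -0.66121639]
```

View pics/fin.png

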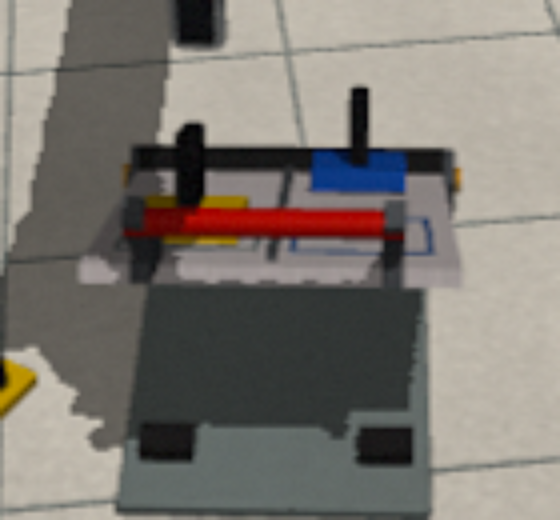

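The blue sled (358,172) is at the stop, the yellow one is on its mark (190,215), the board is standing up and the gripper is clear above. Handing in.

```bash
python3 -c "
from plant import robot
print(robot.close_job())"
```

```text
the job is handed in; nothing more can be done
None
```

The job is handed in, verdict not shown: the last picture shows the blue sled at the stop, the yellow sled on its mark, and the board standing by itself at about 0.46–0.49 rad (nominal slip limit 0.45) with the gripper clear, after a first grab at the bar closed on air without moving the board.

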